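# Fit the lens cover over the housing's studs

### The arm

A 6-joint arm with a two-finger parallel gripper is mounted at the origin on the work surface. World frame = base frame: x ahead of the robot, y to its left, z up, the work surface at z = 0. Lengths are in m, angles in rad, forces in N, time in s.
With the tool pointing down it reaches from about 0.2 to 0.875 m from the base axis. Payload 3.4 kg.
Tool frame: the origin (TCP) lies between the finger pads; the fingertips stand 25 mm ahead of it and the grasp point (between the pads) lies 6 mm ahead of it (r.nose_length is the z of the fingertips in the tool frame, in m); z points along the fingers, x is the direction in which the jaws open and shut, and the axes are right-handed (so a half turn about z gives the same grasp; the last joint's range is limited). The gripper opens to 94 mm and grips with 3 to 60 N. Pads are 16 mm wide; open, the fingers measure 119 mm over their backs; the gripper's body (75 mm by 177 mm) begins 78 mm behind the grasp point.
Start: joints at [1.22, 0.276, 1.505, -0, 1.361, -0.121], TCP at [0.131, 0.56, 0.23] pointing down, gripper open.
Joint ranges: [-2.89, 2.89], [-0.75, 2.08], [0.22, 2.7], [-1.18, 4.32], [0.11, 2.71], [-2.7, 2.7]. Speed limits (rad/s): [2.57, 2.57, 3.14, 3.14, 3.14, 3.14].

### API

Orientations are given as a unit quaternion [w, x, y, z].
In Python, from plant import r, gripper_to, inverse_kinematics, vision, models, telemetry gives the robot as it stands. Calls block until the motion is done:
- r.move_to(position, orientation): joint-space move of the TCP to a pose.
- r.move_l(position, rot=None, vel=0.15, guard=None): straight line of the TCP; rot=None keeps the orientation; vel is the mean speed in m/s. With guard (N) it stops when the force on the tool has changed by that much, and returns True; else False.
- r.movej(angles): joint-space move.
- gripper_to(opening, f_grip=None): finger opening in m; f_grip is the grip in N (None keeps the last); returns when the fingers have stopped.
- r.hold(seconds).
- inverse_kinematics(position, orientation): joint angles nearest the present ones, or None.
- vision.snapshot(name): name is "scene" or "top" or "wrist"; returns the picture (480x640x3 uint8, red, green, blue); there is no depth.
- vision.get_calibration(name): a dict with "fx", "fy", "cx", "cy" (pixels), "position" and "orientation" of the camera in the world. Camera axes: x right, y down, z forward; pixel columns grow to the right and rows downward; lengths in m; the calibration is good to about 2 mm. A picture is of the moment at which its call begins: read the wrist's pose just before it. get_calibration takes no time and is no camera call; for the wrist camera it gives the pose at the moment of the call.
A pose or a line that the arm cannot do raises r.PlanningError and nothing moves.
- r.sign_off(): hands the job in, once; it reports no verdict.
Trained networks look in the newest picture that a camera, given by its name, has taken for a name from the list of things; names that differ only in an ending like _2 or _b are one class to them, and where a whole thing is asked for, a point or a joint stands for the part that bears it (a point fixed in the world has none). Each returns a list of dicts, best first, with "score" (0 to 1); they miss things now and then, are a little off and sometimes report something else, mostly with a low value. They report only what shows in the picture. A call takes as long as a camera call. They do not tell look-alikes from the thing itself.
- models.boxes_of(thing, camera): "at" ([x, y, z] in m, in world coordinates, good to about 4 mm: the middle of the surface that is visible of it).
- models.regions_of(thing, camera): "pixels" (480x640 bool, what is visible of it).
- models.mark_of(thing, camera): "at" ([x, y, z] in m, in world coordinates, good to about 4 mm: a listed point, or the origin of a listed thing).
Readings, each from a call of its own:
- telemetry.current_t(): time.
- telemetry.current_joints(): joint angles.
- telemetry.current_dq(): joint speeds.
- telemetry.current_joint_efforts(): joint torques, N m.
- telemetry.current_ee_pos(): TCP position.
- telemetry.current_tool_rot(): TCP orientation.
- telemetry.current_wrist_force(): force on the tool from outside, world axes, zero at the start.
- telemetry.current_torque(): the same for the moment, N m.
- telemetry.current_opening(): finger opening in m.
Only numpy, scipy, OpenCV 4.12 (cv2) and the standard library are available. Lean on these libraries where they do the work, as an engineer would, in place of code of your own. Each camera call takes 0.05 s, during which the arm holds its last target.

### The job

Pick up the loose red lens cover by its square lens holder and fit it, holes over studs, on the open black lamp housing clamped in the nest. The housing lies a few millimetres off in the nest, so rest the cover lightly on the stud tips and slide it about until you feel the holes drop over the studs, then ease it down fully home, flat on the rim, and let go. Never force it, as the stud threads are easily damaged, and leave everything else on the bench where it is.

Things in the scene. Friction and masses are not known exactly. Their poses are not given: they have to be found in the camera images.
- cover_grip (a point): loose lens cover, right way up: red flange 88 x 88 x 5 mm, four 8 mm through-holes at (+-32, +-32) mm; on it a square lens holder 40 x 40 mm, its faces parallel to the flange edges, 5 to 44 mm above the underside, then a round tube to 50 mm. 0.12 to 0.22 kg. Point: on the axis, 28 mm above the underside, where the holder is gripped; x, y along the edges, z up. Fits at any quarter turn
- nest: aluminium nest bolted to the bench: base 130 x 130 x 12 mm with bars 18 mm high; origin at the centre of its underside, x, y along its sides, z up. The open black housing (84 x 84 mm) is clamped in it square to the sides but up to 6 mm off centre in x and in y; that offset is not measured. The clamped housing does not give
- nest_seat (a point): point on the nest's axis at the height of the housing's top rim, 60 mm above the nest's underside. Four steel studs, 6 mm thick, ends chamfered, stand at (+-32, +-32) mm from the housing's centre, tips 10 mm above the rim. cover_grip is 38 mm above this point with the cover on the tips, 28 mm fully home. Over 45 N on the studs, by pushing, dragging or landing fast (over 30 mm/s), damages their threads
- module0: finished lamp module left of an earlier job, bystander: black housing 84 x 84 x 48 mm with its red cover nutted on, 98 mm tall in all; origin at the centre of its underside
- module1: finished lamp module left of an earlier job, bystander: black housing 84 x 84 x 48 mm with its red cover nutted on, 98 mm tall in all; origin at the centre of its underside
- module2: finished lamp module left of an earlier job, bystander: black housing 84 x 84 x 48 mm with its red cover nutted on, 98 mm tall in all; origin at the centre of its underside
- blank_plate: bystander: flat red plate 88 x 88 x 5 mm without lens holder, corners only marked, not drilled; origin at the centre of its underside
- nut_tray: bystander: grey tray of nuts 75 x 75 x 22 mm, origin at the centre of its underside
- ring_stack: bystander: stack of three black clamp rings, 66 mm wide, 72 mm tall, origin at the centre of its underside
- clear_boxes: bystander: stack of clear plastic boxes 85 x 85 x 90 mm, origin at the centre of its underside
- screwdriver: bystander: grey power screwdriver lying on the bench, 250 mm long along its x, 42 mm wide, 38 mm tall; origin under the handle
Things that resemble listed ones, but are neither listed nor needed, are in the scene too. There is more than one size of the part that bears cover_grip; the job needs the smallest.

How it is judged:
On the way, in this order (a step that is already met when the one before it is completed fails the run):
1. the cover is picked up and brought over the nest, above the stud tips (z of cover_grip in the frame of nest above 0.0965 m and horizontal distance between cover_grip and nest below 0.03 m), for 0.1 s.
2. the cover has dropped over all four studs and lies flat on the rim (z of cover_grip in the frame of nest between 0.086 and 0.09 m and angle between cover_grip's own z axis and vertical below 0.03 rad and horizontal distance between cover_grip and nest below 0.012 m), for 0.2 s.
At the end, for the whole second after the job is handed in: the cover lies flat on the housing's rim with its four holes over the four studs: cover_grip 86 to 90 mm above the nest's underside, within 12 mm of the nest's axis, tilted less than 0.03 rad, at rest and let go (all of step 2 and linear speed of cover below 0.01 m/s); the robot touches nothing.
It fails at once if the cover, not yet home, is pressed, dropped or dragged against the studs, housing or nest with more than 45 N (contact force between cover and nest above 45 N and z of cover_grip in the frame of nest above 0.0905 m).
It fails at once if the cover is slammed or jammed with more than 90 N (contact force between cover and nest above 90 N).
It fails at once if one of the bystanders is shifted more than 15 mm (distance of any of module0, module1, module2, blank_plate, nut_tray, ring_stack, clear_boxes, screwdriver from where it was at the start of the episode above 0.015 m).
It also fails if it takes over 70 s, if anything falls off the work surface, if the arm or the gripper's body presses on something with over 40 N, if the wrist force passes 120 N, or if a joint passes its speed limit or range.

## Working session

There is one attempt and no reset: what is moved stays moved. The work goes in short steps, each a Python script; the robot and the scene stay as the last script left them, time stands still between calls to the robot, and variables do not carry over. Pictures are saved under pics/ and viewed, and the job is handed in when it is done.

```bash
ls; mkdir -p pics; python3 - <<'E'
from plant import r,vision,models,telemetry
import cv2
for n in ["scene","top","wrist"]:
    im=vision.snapshot(n); cv2.imwrite(f"pics/{n}0.png",im[:,:,::-1]); c=vision.get_calibration(n); print(n,c)
for cam in ["top","scene"]:
    for t in ["cover_grip","nest","nest_seat"]:
        print(cam,t,[(d["at"],d["score"]) for d in models.mark_of(t,cam)])
print(telemetry.current_t())
E
```

```text
pics
scene {'fx': 480.6894618631962, 'fy': 480.6894618631962, 'cx': 320.0985993325843, 'cy': 235.4602815304523, 'position': array([ 1.21196592, -0.69062637,  0.7583146 ]), 'orientation': array([-0.41658779,  0.82745783,  0.33153111, -0.17848047])}
top {'fx': 570.7874740486742, 'fy': 570.7874740486742, 'cx': 324.9924854006788, 'cy': 237.26452325933545, 'position': array([ 2.76258237e-01, -1.24338460e-03,  1.32801742e+00]), 'orientation': array([-0.06151314,  0.71322627, -0.69395535,  0.07713887])}
wrist {'fx': 424.64069694247564, 'fy': 424.64069694247564, 'cx': 322.1045481391797, 'cy': 245.51355351114697, 'position': array([0.06771361, 0.57510049, 0.38408719]), 'orientation': array([0.09058593, 0.77832936, 0.61720994, 0.07105975])}
top cover_grip [([0.4202, 0.4353, 0.035], 0.96), ([0.2911, 0.2492, 0.0398], 0.91), ([0.4831, 0.2646, 0.0257], 0.77)]
top nest [([0.4918, -0.2709, 0.0025], 0.71), ([0.7534, 0.0332, 0.0024], 0.71)]
top nest_seat [([0.4947, -0.2715, 0.0616], 0.84)]
scene cover_grip [([0.287, 0.2412, 0.0344], 0.92), ([0.423, 0.4403, 0.0371], 0.67), ([0.4828, 0.257, 0.0285], 0.57)]
scene nest [([0.4942, -0.2721, -0.0008], 0.67), ([0.4932, -0.2681, 0.0565], 0.38)]
scene nest_seat [([0.4926, -0.2723, 0.0555], 0.84)]
0.45
```

View pics/top0.png

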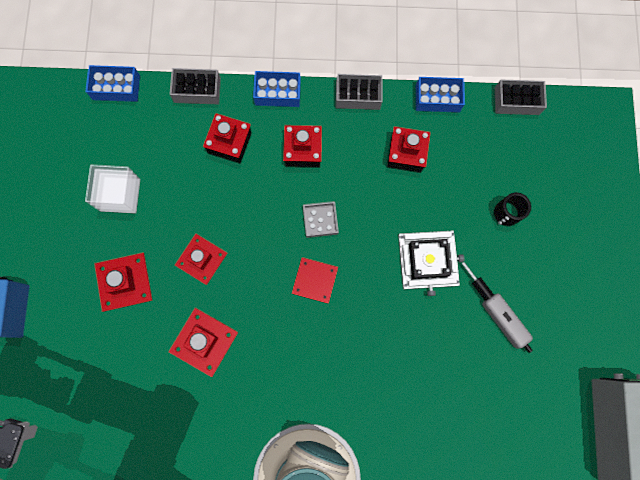

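View pics/scene0.png

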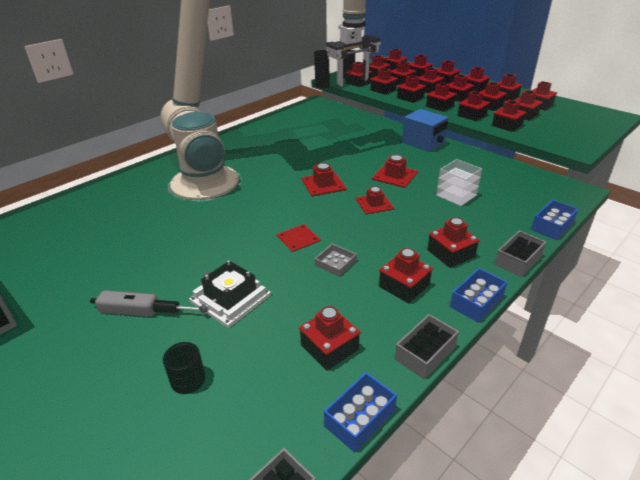

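View pics/wrist0.png

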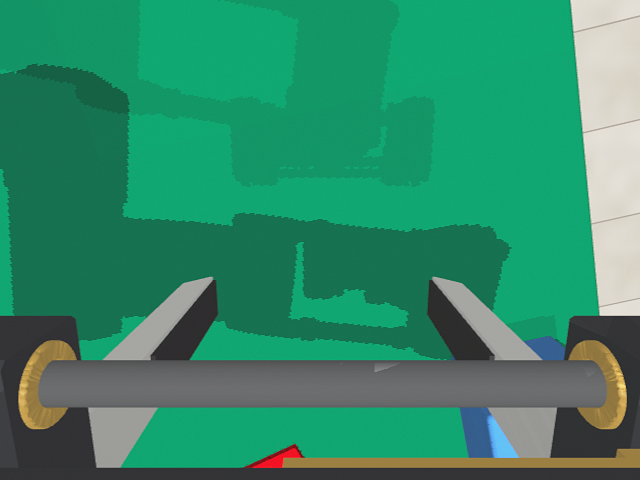

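The top view has three loose red covers, at pixels (123,282), (203,342) and (201,258). The last has a flange about 38 px wide, the same as the 88 mm blank plate, so it's the smallest. Its world position is about (0.483, 0.26). The nest is at (430,260). Next I'll take wrist views of the cover and the nest.

```bash
cat > h.py <<'E'
from plant import r,gripper_to,inverse_kinematics,vision,models,telemetry
import numpy as np, cv2
from scipy.spatial.transform import Rotation as R
def rq(q): q=np.array(q); return R.from_quat([q[1],q[2],q[3],q[0]])
def qd(yaw): # tool down, tool x at yaw
    m=np.array([[np.cos(yaw),np.sin(yaw),0],[np.sin(yaw),-np.cos(yaw),0],[0,0,-1]])
    q=R.from_matrix(m).as_quat(); return np.array([q[3],q[0],q[1],q[2]])
def proj(c,P):
    p=rq(c["orientation"]).inv().apply(np.atleast_2d(P)-c["position"])
    return np.c_[c["fx"]*p[:,0]/p[:,2]+c["cx"],c["fy"]*p[:,1]/p[:,2]+c["cy"]]
def back(c,uv,z):
    uv=np.atleast_2d(uv); d=np.c_[(uv[:,0]-c["cx"])/c["fx"],(uv[:,1]-c["cy"])/c["fy"],np.ones(len(uv))]
    d=rq(c["orientation"]).apply(d); return c["position"]+d*((z-c["position"][2])/d[:,2])[:,None]
def snap(n,f):
    c=vision.get_calibration(n); im=vision.snapshot(n); cv2.imwrite(f"pics/{f}.png",im[:,:,::-1]); return c,im
E
python3 - <<'E'
from h import *
c=vision.get_calibration("wrist"); T=rq(telemetry.current_tool_rot()); p=telemetry.current_ee_pos()
print(T.inv().apply(c["position"]-p)); print((T.inv()*rq(c["orientation"])).as_matrix().round(3))
ct=vision.get_calibration("top"); im=vision.snapshot("top")
hsv=cv2.cvtColor(im,cv2.COLOR_RGB2HSV); m=((hsv[...,1]>150)&((hsv[...,0]<8)|(hsv[...,0]>172))&(hsv[...,2]>60)).astype(np.uint8)
n,l,s,_=cv2.connectedComponentsWithStats(m)
for i in range(1,n):
    if s[i,4]>300:
        pts=np.argwhere(l==i)[:,::-1].astype(float); w=back(ct,pts,0.005)[:,:2]*1000
        print(s[i],cv2.minAreaRect(w.astype(np.float32)))
E
```

```text
[ 0.00056573 -0.06505529 -0.15426541]
[[ 1.    -0.     0.   ]
 [ 0.     0.973  0.229]
 [-0.    -0.229  0.973]]
[ 203  114   47   44 1114] ((786.7352294921875, 219.0804443359375), (92.38487243652344, 91.75186157226562), 73.96036529541016)
[ 283  125   39   37 1096] ((772.754638671875, 33.959075927734375), (91.28108978271484, 92.15570831298828), 0.15604296326637268)
[ 389  127   41   40 1093] ((772.9998168945312, -227.8060302734375), (92.4179458618164, 91.66426086425781), 82.35790252685547)
[ 175  234   52   51 1247] ((480.13568115234375, 261.3016357421875), (88.32059478759766, 87.7860336303711), 60.24130630493164)
[  95  253   57   59 2179] ((422.09771728515625, 436.7418212890625), (114.22982025146484, 114.28563690185547), 14.631844520568848)
[ 292  258   46   45 1391] ((437.98675537109375, -5.76800537109375), (88.28790283203125, 87.95960998535156), 76.39623260498047)
[ 169  308   69   69 2271] ((290.2803649902344, 243.37664794921875), (114.16514587402344, 114.00714111328125), 62.224239349365234)
```

```bash
python3 - <<'E'
from h import *
for psi in (0,90,-90,180):
    for x in ([.493,-.271,.25],[.48,.261,.25]): print(psi,x,inverse_kinematics(x,qd(np.radians(psi))))
for a in (60.2,-29.8,150.2,-119.8): print(a,inverse_kinematics([.48,.261,.03],qd(np.radians(a))))
psi=np.pi/2
r.move_to([.48,.261,.25],qd(np.radians(60.2)))
c,im=snap("wrist","cov1")
r.move_to([.493,-.271,.25],qd(np.radians(90)))
c,im=snap("wrist","nest1"); print(c, telemetry.current_t())
E
```

```text
0 [0.493, -0.271, 0.25] [-6.26286086e-01  2.46884037e-01  1.49712439e+00 -4.44089210e-16
  1.39758422e+00 -6.26286086e-01]
0 [0.48, 0.261, 0.25] [ 3.70668048e-01  2.22174381e-01  1.53078852e+00 -4.44089210e-16
  1.38862976e+00  3.70668048e-01]
90 [0.493, -0.271, 0.25] [-6.26286086e-01  2.46884037e-01  1.49712439e+00 -4.44089210e-16
  1.39758422e+00 -2.19708241e+00]
90 [0.48, 0.261, 0.25] [ 3.70668048e-01  2.22174381e-01  1.53078852e+00 -4.44089210e-16
  1.38862976e+00 -1.20012828e+00]
-90 [0.493, -0.271, 0.25] [-6.26286086e-01  2.46884037e-01  1.49712439e+00 -4.44089210e-16
  1.39758422e+00  9.44510241e-01]
-90 [0.48, 0.261, 0.25] [ 3.70668048e-01  2.22174381e-01  1.53078852e+00 -4.44089210e-16
  1.38862976e+00  1.94146437e+00]
180 [0.493, -0.271, 0.25] [-6.26286086e-01  2.46884037e-01  1.49712439e+00 -4.44089210e-16
  1.39758422e+00  2.51530657e+00]
180 [0.48, 0.261, 0.25] None
60.2 [ 3.70668048e-01  4.20991191e-01  1.84524622e+00 -4.44089210e-16
  8.75355246e-01 -6.80020162e-01]
-29.8 [ 3.70668048e-01  4.20991191e-01  1.84524622e+00 -4.44089210e-16
  8.75355246e-01  8.90776165e-01]
150.2 [ 3.70668048e-01  4.20991191e-01  1.84524622e+00 -4.44089210e-16
  8.75355246e-01 -2.25081649e+00]
-119.8 [ 3.70668048e-01  4.20991191e-01  1.84524622e+00 -4.44089210e-16
  8.75355246e-01  2.46157249e+00]
{'fx': 424.64069694247564, 'fy': 424.64069694247564, 'cx': 322.1045481391797, 'cy': 245.51355351114697, 'position': array([ 0.42839674, -0.2697575 ,  0.40426737]), 'orientation': array([0.08152742, 0.70214152, 0.70264066, 0.08152705])} 4.2083
```

View pics/cov1.png

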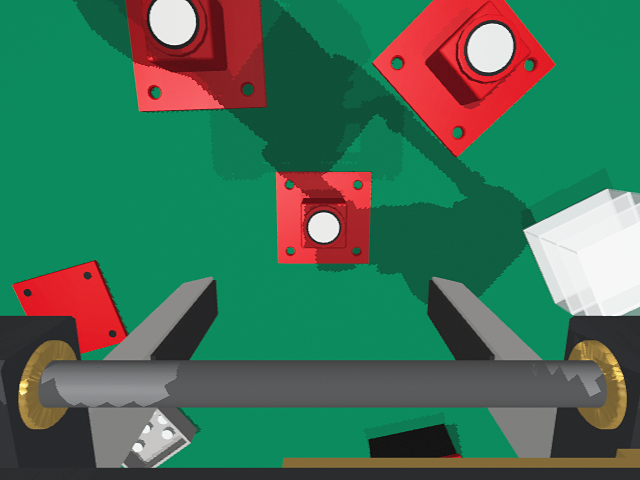

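View pics/nest1.png

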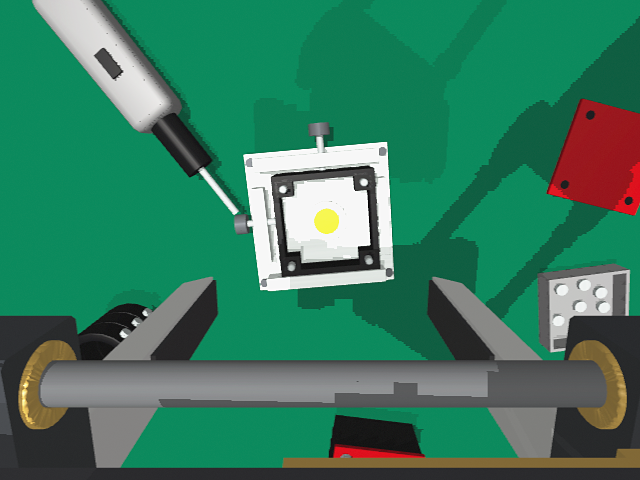

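```bash
python3 - <<'E'
import cv2
im=cv2.imread("pics/nest1.png")[130:300,235:405]; cv2.imwrite("pics/nest1z.png",cv2.resize(im,(595,595),interpolation=cv2.INTER_CUBIC))
im=cv2.imread("pics/cov1.png")[160:280,265:385]; cv2.imwrite("pics/cov1z.png",cv2.resize(im,(600,600),interpolation=cv2.INTER_CUBIC))
E
```

```text
(no output)
```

View pics/nest1z.png

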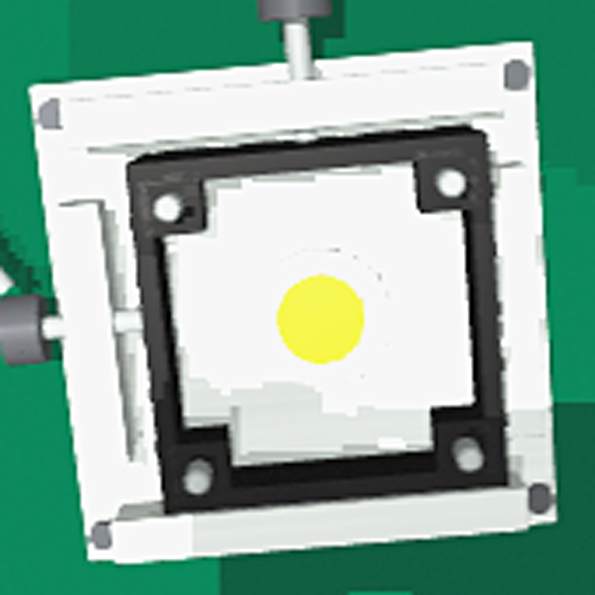

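View pics/cov1z.png

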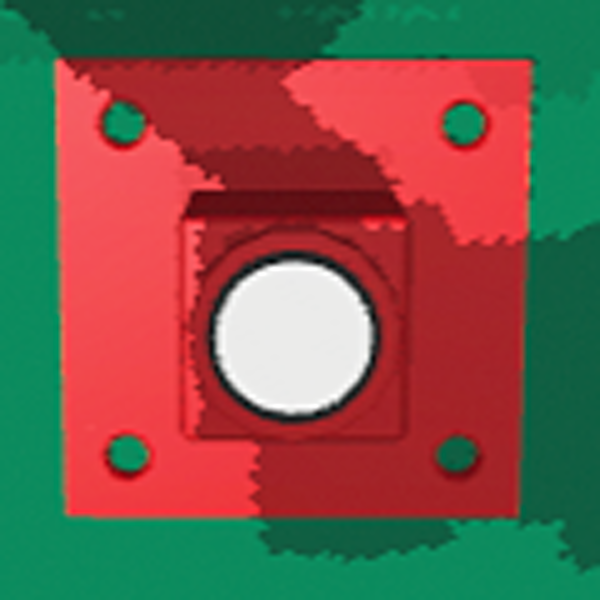

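```bash
python3 - <<'E'
from h import *
def camat(p,yaw):
    T=rq(qd(yaw)); c=dict(vision.get_calibration("wrist"))
    T0=rq(telemetry.current_tool_rot()); p0=telemetry.current_ee_pos()
    rel=T0.inv()*rq(c["orientation"]); d=T0.inv().apply(c["position"]-p0)
    q=(T*rel).as_quat(); c["orientation"]=[q[3],q[0],q[1],q[2]]; c["position"]=np.array(p)+T.apply(d); return c
c=vision.get_calibration("wrist")
def rep(name,w):
    w=w[:,:2]; ctr=w.mean(0); e=[np.degrees(np.arctan2(*(w[(i+1)%4]-w[i])[::-1]))%90 for i in range(4)]
    print(name,ctr.round(4),"sides",[round(1000*np.linalg.norm(w[(i+1)%4]-w[i]),1) for i in range(4)],"ang",np.round(e,1))
f=lambda p,s,o:np.array(p)/s+np.array(o)
rep("studs",back(c,f([(168,207),(451,183),(469,453),(198,474)],3.5,(235,130)),.070))
rep("nest",back(c,f([(30,86),(532,42),(556,522),(88,562)],3.5,(235,130)),.012))
c=camat([.48,.261,.25],np.radians(60.2))
rep("cov",back(c,f([(55,59),(533,60),(520,517),(65,517)],5,(265,160)),.005))
rep("holes",back(c,f([(125,124),(465,124),(458,455),(128,455)],5,(265,160)),.005))
E
```

```text
studs [ 0.4901 -0.2659] sides [np.float64(63.5), np.float64(62.7), np.float64(63.4), np.float64(62.4)] ang [4.9 5.2 4.7 5.3]
nest [ 0.4954 -0.2706] sides [np.float64(129.7), np.float64(129.3), np.float64(130.2), np.float64(129.9)] ang [4.9 5.  5.2 4.8]
cov [0.4833 0.2612] sides [np.float64(88.7), np.float64(88.0), np.float64(88.8), np.float64(88.2)] ang [60.1 60.1 60.2 60. ]
holes [0.4831 0.2614] sides [np.float64(63.5), np.float64(63.7), np.float64(63.9), np.float64(63.7)] ang [60.2 60.1 60.2 59.7]
```

```bash
python3 - <<'E'
from h import *
y=np.radians(60.1)
r.move_to([.4832,.2613,.14],qd(y)); gripper_to(0.07)
print(r.move_l([.4832,.2613,.036],vel=.08,guard=8), telemetry.current_ee_pos())
gripper_to(0.03,25); print(telemetry.current_opening(),telemetry.current_wrist_force())
r.move_l([.4832,.2613,.14],vel=.08); r.hold(.2)
print(telemetry.current_ee_pos(),telemetry.current_opening(),telemetry.current_wrist_force(),telemetry.current_torque(),telemetry.current_t())
c,im=snap("wrist","held1")
h=np.array([.4832,.2613])
print(proj(c,np.array([[.4832,.2613,.14+0.014]])))
E
```

```text
False [0.48362558 0.26146515 0.03651095]
0.03998802954170404 [-0.12178739 -0.76581102  0.55608936]
[0.48298714 0.26120579 0.13958549] 0.039985545298370645 [-0.31237044 -0.54210201 -1.32549884] [-0.03699224  0.04017794 -0.01765152] 10.4167
[[320.61064658 334.38996494]]
```

View pics/held1.png

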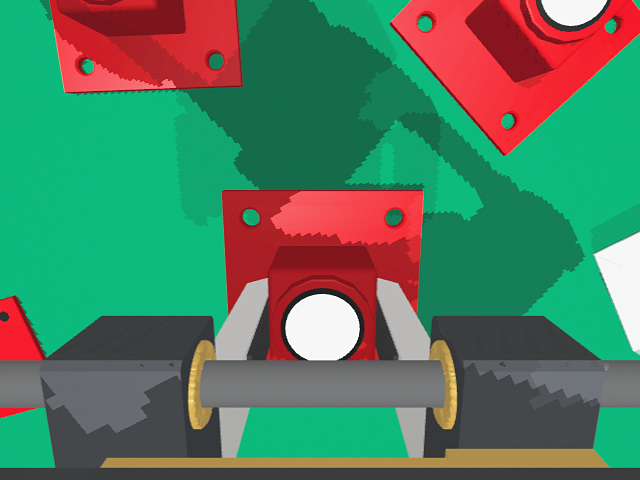

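```bash
python3 - <<'E'
from h import *
c=vision.get_calibration("wrist");p=telemetry.current_ee_pos();T=rq(telemetry.current_tool_rot())
w=back(c,[(251,217),(394,217)],p[2]+.1081-.1396); o=T.inv().apply(w-p);print("holes tool",o.round(4), "implied ctr",(o.mean(0)+[0,.032,0]).round(4))
w=back(c,[(322,327)],p[2]+.1531-.1396); print("tube tool",T.inv().apply(w-p).round(4))
q=qd(np.radians(5)); s=np.array([.4901,-.2659]); 
r.move_l([.4832,.2613,.19],vel=.15)
r.move_to([*s,.19],q); r.hold(.2)
print(telemetry.current_ee_pos(),telemetry.current_wrist_force(),telemetry.current_t())
snap("wrist","over1")
E
```

```text
holes tool [[-0.0307 -0.0345  0.0315]
 [ 0.0325 -0.0345  0.0315]] implied ctr [ 0.0009 -0.0025  0.0315]
tube tool [[ 0.0006 -0.0023 -0.0135]]
[ 0.49048703 -0.26510332  0.19005916] [ 0.37203107 -0.12329574 -1.24188422] 13.0583
```

View pics/over1.png

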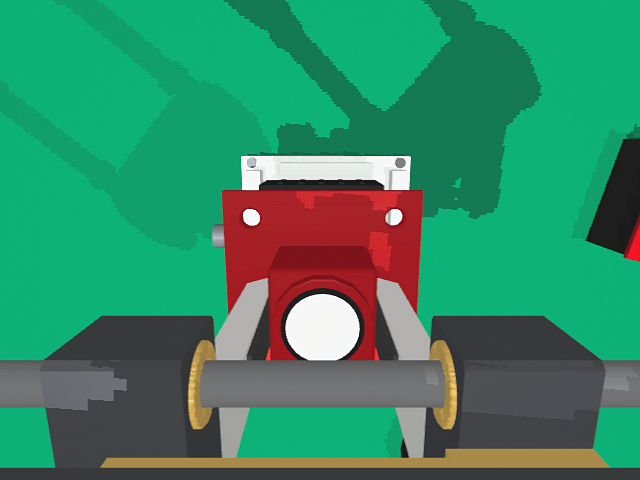

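```bash
python3 - <<'E'
from h import *
print(r.move_l([.4902,-.2671,.1125],vel=.05,guard=4)); r.hold(.15)
print(telemetry.current_ee_pos(),telemetry.current_wrist_force(),telemetry.current_t())
c,im=snap("wrist","low1")
z=im[150:270,210:440,::-1]; cv2.imwrite("pics/low1z.png",cv2.resize(z,None,fx=3.4,fy=3.4,interpolation=cv2.INTER_CUBIC))
E
```

```text
False
[ 0.49030528 -0.26715376  0.1127236 ] [ 0.08812557  0.1340761  -1.91633263] 14.9583
```

View pics/low1z.png

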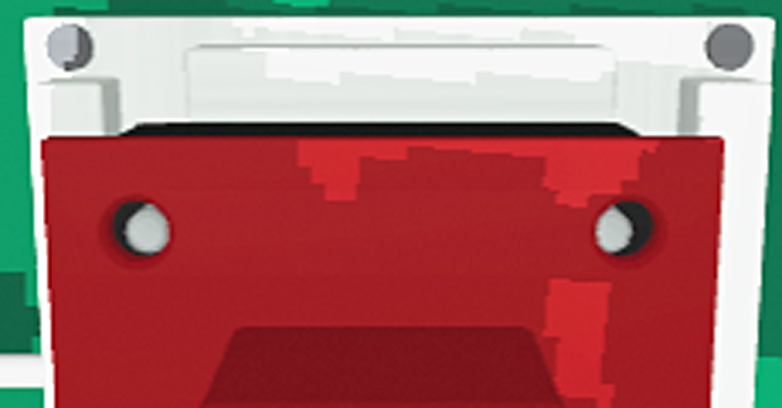

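```bash
python3 - <<'E'
from h import *
c=vision.get_calibration("wrist")
im=cv2.imread("pics/low1.png")
for x0 in (235,380):
    p=im[200:235,x0:x0+35].astype(int); red=p[...,2]>p[...,1]*1.6+15
    g=((~red)).astype(np.uint8); n,l,s,ce=cv2.connectedComponentsWithStats(g)
    i=1+np.argmax(s[1:,4]); h=ce[i]+[x0,200]
    st=(l==i)&(p[...,1]>110); sp=np.argwhere(st)[:,::-1]; sc=sp.mean(0)+[x0,200]
    w=back(c,[h],.0812); e=proj(c,np.c_[w[:,:2],[.070]])
    print("hole",h,s[i],"stud vis",sc,sp.min(0)+[x0,200],sp.max(0)+[x0,200],"expected tip",e, "w",w)
    print("tip width px expected",np.diff(proj(c,np.c_[w[:,:2]+[[.003,0]],[.07]])-e))
E
```

```text
hole [251.01449275 216.83091787] [  8   9  17  16 207] stud vis [253.02238806 217.2238806 ] [247 210] [259 223] expected tip [[254.84806484 212.96594232]] w [[ 0.45664515 -0.23455989  0.0812    ]]
tip width px expected [[-5.86210157]]
hole [392.96618357 216.76328502] [  5   9  17  16 207] stud vis [390.0990099  217.37623762] [385 211] [395 223] expected tip [[389.00628474 212.90555791]] w [[ 0.51917228 -0.22910355  0.0812    ]]
tip width px expected [[-5.81090056]]
```

```bash
python3 - <<'E'
from h import *
T=rq(qd(np.radians(5))); d=T.apply([-.0004,.0019,0]); p=np.array([.4902,-.2671,.1125])+d; p[2]=.110; print(p)
print(r.move_l(p,vel=.02,guard=4)); r.hold(.15)
print(telemetry.current_ee_pos(),telemetry.current_wrist_force(),telemetry.current_t())
c,im=snap("wrist","low2")
z=im[150:270,210:440,::-1]; cv2.imwrite("pics/low2z.png",cv2.resize(z,None,fx=3.4,fy=3.4,interpolation=cv2.INTER_CUBIC))
for x,y in((-.032,-.032),(.032,-.032)):
    P=telemetry.current_ee_pos(); print(proj(c,P+T.apply([x,y,.0315])))
E
```

```text
[ 0.48996712 -0.26902763  0.11      ]
False
[ 0.48996534 -0.26904853  0.10998967] [ 0.15136178  0.61139049 -2.08342974] 15.4667
[[248.40727103 224.43711779]]
[[392.56997478 224.32942555]]
```

View pics/low2z.png

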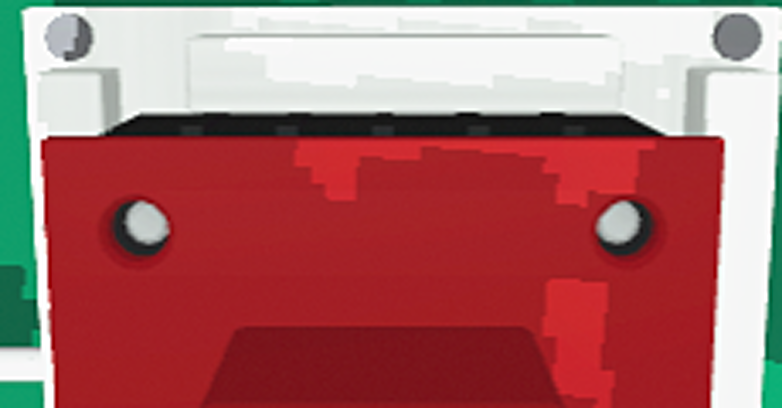

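```bash
python3 - <<'E'
from h import *
T=rq(qd(np.radians(5))); p=np.array([.48997,-.26903,.110])+T.apply([0,.0004,0])
r.move_l(p,vel=.02)
for z in (.104,.1015):
    p[2]=z; g=r.move_l(p,vel=.008,guard=5); print(g,telemetry.current_ee_pos(),telemetry.current_wrist_force(),telemetry.current_torque(),telemetry.current_t())
    if g: break
c,im=snap("wrist","low3")
z=im[150:270,210:440,::-1]; cv2.imwrite("pics/low3z.png",cv2.resize(z,None,fx=3.4,fy=3.4,interpolation=cv2.INTER_CUBIC))
E
```

```text
False [ 0.49004279 -0.2694257   0.10403848] [ 0.55143587  0.34928147 -0.59923644] [-0.09052519  0.00906336 -0.02893236] 16.6667
False [ 0.48996654 -0.269375    0.10141936] [ 1.63329929 -0.48887385 -1.60133977] [-0.0867838   0.00175195  0.06371064] 17.125
```

View pics/low3z.png

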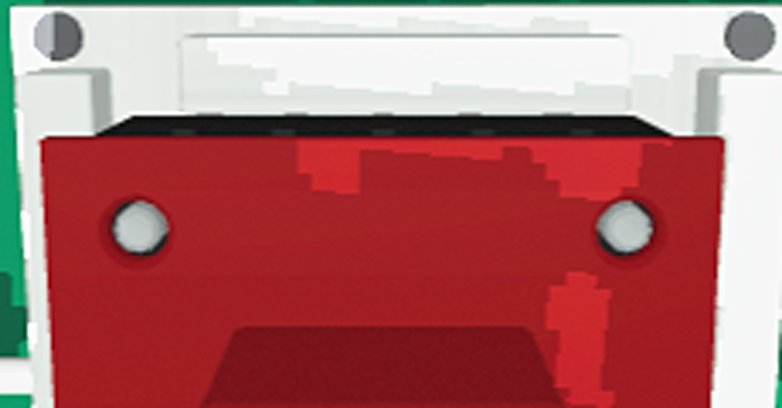

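The holes are over the studs and the cover is about 5 mm down with under 2 N of force. I'll ease it home.

```bash
python3 - <<'E'
from h import *
p=np.array([.48997,-.26903,.110])+rq(qd(np.radians(5))).apply([0,.0004,0])
for z in (.099,.0975,.0967,.0960,.0954):
    p[2]=z; g=r.move_l(p,vel=.006,guard=6); print(g,telemetry.current_ee_pos(),telemetry.current_wrist_force(),telemetry.current_t())
    if g: break
r.hold(.4); print(telemetry.current_ee_pos(),telemetry.current_wrist_force())
E
```

```text
False [ 0.48998167 -0.26941783  0.09894874] [-0.26198235 -0.05486646 -1.27470407] 17.7417
False [ 0.48997045 -0.26940727  0.09742455] [ 0.43145749 -0.49442829 -0.96829618] 18.1417
False [ 0.4899806  -0.26940162  0.09667162] [ 0.36437437  0.13974609 -1.24905279] 18.425
False [ 0.49007498 -0.26951233  0.09607774] [ 0.6576381  -0.57166676 -0.38493213] 18.6917
False [ 0.49011644 -0.2695167   0.09604331] [-1.14201765  0.22025719  4.66007954] 18.9417
[ 0.49011031 -0.26951547  0.09602616] [-1.50465276  1.12836467  5.89052214]
```

```bash
python3 - <<'E'
from h import *
p=np.array([.49000,-.2694,.0963])
r.move_l(p,vel=.006); print(telemetry.current_wrist_force())
gripper_to(0.065); r.hold(.2); print(telemetry.current_opening())
p[2]=.25; print(r.move_l(p,vel=.08,guard=8),telemetry.current_ee_pos(),telemetry.current_wrist_force())
c,im=snap("wrist","fin"); ct,_=snap("top","fint"); 
print([(d["at"],d["score"]) for d in models.mark_of("cover_grip","wrist")][:2], telemetry.current_t())
snap("scene","fins")
s=cv2.imread("pics/fins.png")[220:360,150:320]; cv2.imwrite("pics/finsz.png",cv2.resize(s,None,fx=4,fy=4,interpolation=cv2.INTER_CUBIC))
E
```

```text
[ 0.36000459 -0.09681555  0.63102062]
0.06499449019776143
False [ 0.48981485 -0.26926208  0.24953277] [0.13240591 0.06757166 0.25875664]
[([0.4871, -0.2679, 0.0848], 0.64)] 22.6583
```

View pics/fin.png

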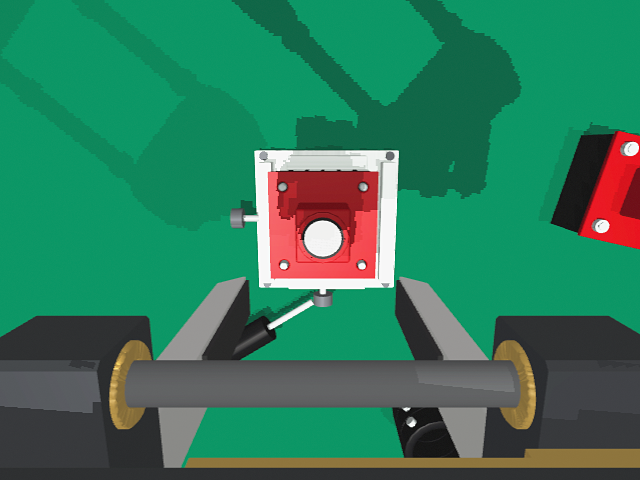

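View pics/finsz.png

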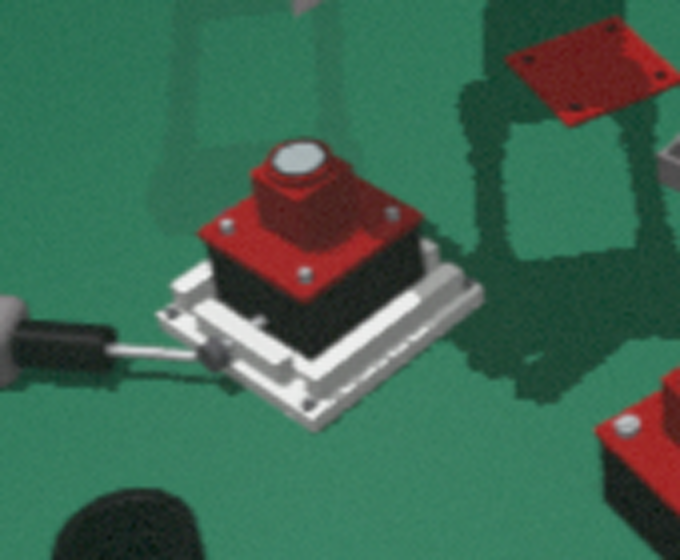

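The wrist picture shows all four studs through the holes, at (283,187), (363,187), (362,265) and (284,265). The scene view shows the flange flat on the rim with no gap, and the gripper is clear.

```bash
python3 -c "
from h import *
r.sign_off()"
```

```text
the job is handed in; nothing more can be done
```

The smallest red cover is fully home on the housing, with all four studs through its holes. I let go of it and handed the job in at about 23 s of the 70 s.

- **Fitting:** No sliding search was needed. I measured the housing from the stud tips, about 5 mm off the nest's centre in x and in y. I then lined the holes up over the studs by wrist camera, and the cover dropped on without catching.
- **Forces:** The highest wrist reading I took was about 6 N, when the cover seated on the rim. During the drop over the studs the readings were under 2 N. These are spot readings, not a continuous record.
- **Final checks:** The scene view shows the flange flat on the rim with no visible gap. The arm had been raised clear at z = 0.25 m. I did not re-measure the bystanders; the arm made no contact with them that I know of.
- **Disagreements:** The wrist camera placed the cover about 2.4 mm off the tool axis after gripping, and I corrected for this by looking through the holes. The network's final reading put `cover_grip` at z = 0.085 m, against 0.088 m expected. That is within its 4 mm accuracy, and the seating height felt by the arm matches fully home.

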